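Clamp a watch in the test stand by moving its spring button to the next hole

ROBOT

A 6-joint arm with a two-finger parallel gripper is mounted at the origin on the work surface. World frame = base frame: x ahead of the robot, y to its left, z up, the work surface at z = 0. Lengths are in m, angles in rad, forces in N, time in s.
With the tool pointing down it reaches from about 0.425 to 0.95 m from the base axis. Payload 3.5 kg.
Tool frame: the origin (TCP) lies on the mounting face of the last link; the fingertips stand 173 mm ahead of it and the grasp point (between the pads) lies 155 mm ahead of it; z points along the fingers, x is the direction in which the jaws open and shut, and the axes are right-handed (so a half turn about z gives the same grasp; the last joint's range is limited). The gripper opens to 85 mm and grips with 20 to 120 N. Pads are 22 mm wide; open, the fingers measure 114 mm over their backs; the gripper's body (76 mm by 85 mm) begins 54 mm behind the grasp point. The pads swing forward as they close: fully open they stand 13 mm farther back than shut.
Start: joints at [1.066, 0.286, 1.577, -0, 1.279, -0.15], TCP at [0.234, 0.633, 0.405] pointing down, gripper open.
Joint ranges: [-2.77, 2.77], [-0.9, 2.22], [0.21, 2.48], [-1.53, 4.67], [0.24, 2.81], [-2.84, 2.84]. Speed limits (rad/s): [2.79, 2.79, 3.14, 3.14, 3.14, 3.14].

INTERFACE

Orientations are given as a unit quaternion [x, y, z, w].
In Python, from plant import get_state, read_camera, sign_off gives the robot as it stands.
- The arm moves only by the shell command python3 -m jog 'ROWS' [FORCE]. ROWS is JSON, a list of rows, each an object of numbers: "grip": the closure, from 0 (fully open) to 1 (shut); "x", "y", "z": the shift along the tool's x, y, z in mm; "rx", "ry", "rz": the turn, a rotation vector about the tool's x, y, z in degrees. A call has 1 to 8 rows; each row shifts and turns the commanded pose from where the row before left it, along the tool's axes as they then stand; what a row does not reach is not made up. A row lasts 1/12 s, in which the tool goes at most 41.7 mm and 7.16 degrees, less where a joint would pass 70% of its speed; a pose out of reach is approached as far as the arm can. A call with a gripper value outside its range is refused whole. The fingers move at their own pace and stop on an object; FORCE is the grip in N (left out, the last holds). Time passes only in rows, so rows that do not move let the fingers close. It gives the time, the measured TCP pose, the force and the opening at its end, in the units of the state.
- get_state(): the state, without advancing time (a new reading comes with each control period).
- read_camera(name): name is "scene" or "side" or "wrist"; returns a dict with "frame" (400x640x3 uint8, red, green, blue), "intrinsics" (3x3 intrinsics, pixels), "R" (3x3) and "t" (3): a world point X has camera coordinates R X + t. Camera axes: x right, y down, z forward; pixel columns grow to the right and rows downward; lengths in m; the calibration is good to about 2 mm. A picture is of the moment at which its call begins. There is no depth.
- sign_off(): hands the job in, once; it reports no verdict.
The state is a dict: "time": time; "qpos": joint angles; "dq": joint speeds; "joint_efforts": joint torques, N m; "eef_pos": TCP position; "tcp_rot": TCP orientation; "contact_force": force on the tool from outside, world axes, zero at the start; "wrist_torque": the same for the moment, N m; "opening": opening from 0.0 (shut) to 1.0 (fully open).
Only numpy, scipy, OpenCV 4.12 (cv2) and the standard library are available. Lean on these libraries where they do the work, as an engineer would, in place of code of your own. Each camera call takes 0.05 s, during which the arm holds its last target.

TASK

Clamp the watch that lies on the test stand: press the spring button in, slide it along the tube towards the watch and let it pop up through the second hole, so that the sprung pad holds the watch against the two posts. Feel for the hole and do not force the button against the tube, keep the watch lying flat on its bed, leave the things round about alone, and let go when it is done.

Things in the scene. Friction and masses are not known exactly. Their poses are not given: they have to be found in the camera images.
- stand: Fixed test stand: a level square aluminium tube (30 x 30 mm, top face 60 mm above the bench) on black round feet, with a black watch bed at its far end. Origin: on the bench straight under the first hole, on the tube's centre line. x axis along the tube towards the watch bed (the slide direction), z up. The tube spans x = -38 to 85 mm
- hole1 (a point): Centre of the first hole, in the tube's top face. A lengthwise slot 7 mm wide joins it to the second hole, which lies 33 to 52 mm farther along the stand's x (it differs from stand to stand and is not measured: feel for it). Both holes are 12 mm long in x; the top wall is 3 mm thick, and the slot runs on past the second hole
- bed (a point): Middle of the black watch bed's top (72 mm along the tube's line, 50 mm across, 42 mm above the bench), 187 mm from the stand's origin along its x. Two upright posts, 10 mm thick and 14 mm high, stand on it 14 mm farther along x and 14 mm to either side
- cap (a point): Centre of the top of the spring button's black cap, 92 mm above the bench when up; it moves along with the bar. The cap is an upright cylinder, 16 mm diameter, 21 mm high (its underside 11 mm above the tube's top when up), on a thin neck through the slot. Below, a steel collar 10 mm across stands 2 mm out of the hole and locks the bar (1 mm play either way)
- button (a joint): How far the button is pressed, m: 0 = up, popped through a hole; 0.010 = down on its stop. 5 N to start, 7.5 N at 5 mm, 10 N fully down. The collar is free of the tube's wall from 5 mm on; 6 to 9 mm is a good press. Between the holes it stays at 5 mm by itself, sprung up against the wall, and pops up by itself over a hole unless held down or rushed
- bar (a joint): How far the bar inside the tube, with button and jaw, has slid from the first hole towards the watch, m: 0 = at the first hole; its own stop is at 0.056. With the button under the wall it slides at about 2 to 6 N, the last part against the jaw pad's light spring
- jaw_pad: Black rubber pad (8 x 36 x 14 mm, centre 51 mm above the bench) in front of the bar's jaw, facing the watch; it moves with the bar and gives way backwards by up to 28 mm against a light spring (0.8 to 2.8 N). Its origin lies at bench height, 130 mm behind the pad's face along the stand's x
- watch: The strapless watch to be clamped, a steel disc with a black dial, 42 mm diameter, 10 mm thick, lying flat on the stand's bed between the pad and the posts. Origin: centre of its underside, z up. About 28 mm of bar travel bring the pad up to the watch and the watch against the posts
- spare_watch: Another such watch lying on the bench: leave alone
- loupe: Black eye loupe, 32 mm diameter, 26 mm high, beside the stand: leave alone
- screwdriver: Small screwdriver, 120 mm long, lying beside the stand: leave alone
- jar: Small jar, 34 mm diameter, 35 mm high: leave alone
- case_holder: Black watch-case holder block, 50 x 35 x 34 mm: leave alone

How it is judged:
By the outcome, as a careful person would: the job done as asked, in the order asked, and still so for the second after the job is handed in, with the robot touching nothing.
It also fails if it takes over 30 s, if anything falls off the work surface, if the arm or the gripper's body presses on something with over 40 N, if the wrist force passes 120 N, or if a joint passes its speed limit or range.

## Working session

There is one attempt and no reset: what is moved stays moved. The work goes in short steps, Python scripts to look and compute and a shell command to move; the robot and the scene stay as the last step left them, time stands still between calls to the robot, and variables do not carry over. Pictures are saved under pics/ and viewed, and the job is handed in when it is done.

```bash
ls; mkdir -p pics; python3 - <<'E'
from plant import get_state, read_camera
import cv2
s=get_state(); print(s)
for n in ("scene","side","wrist"):
    c=read_camera(n); cv2.imwrite(f"pics/{n}0.png",c["frame"][:,:,::-1]); print(n,c["intrinsics"].tolist(),c["R"].round(4).tolist(),c["t"].round(4).tolist())
E
```

```text
pics
{'time': 0.0, 'qpos': array([ 1.06600129e+00,  2.87202423e-01,  1.57817114e+00, -7.18019188e-06,
        1.27855588e+00, -1.50007014e-01]), 'dq': array([ 3.52307213e-04, -1.41889380e-03, -4.71094034e-06, -1.54970772e-04,
       -6.62503669e-04, -8.95962724e-04]), 'joint_efforts': array([-7.73835800e-04, -4.05971074e+01, -2.92628253e+01, -7.97999405e-05,
        5.75276950e-03,  5.26286588e-07]), 'eef_pos': array([0.23434749, 0.63275415, 0.40332534]), 'tcp_rot': array([ 8.20788587e-01,  5.71230890e-01, -1.04646276e-03,  5.19692413e-04]), 'contact_force': array([0.81495058, 0.63009243, 0.94817561]), 'wrist_torque': array([ 0.02687935, -0.01345565, -0.03739952]), 'opening': 1.0021101940556965}
scene [[411.8699753844374, 0.0, 315.4897583302241], [0.0, 411.8699753844374, 203.30020843766505], [0.0, 0.0, 1.0]] [[-0.8134, 0.5817, 0.0], [0.4777, 0.668, -0.5706], [-0.3319, -0.4641, -0.8212]] [0.4074, -0.2684, 1.066]
side [[362.2175667591518, 0.0, 329.9057493516621], [0.0, 362.2175667591518, 197.94068623613904], [0.0, 0.0, 1.0]] [[0.9098, -0.4146, 0.0201], [-0.1825, -0.4429, -0.8778], [0.3728, 0.795, -0.4786]] [-0.4631, 0.2201, 0.5446]
wrist [[326.9176657021242, 0.0, 319.455610146567], [0.0, 326.9176657021242, 207.10360951537785], [0.0, 0.0, 1.0]] [[0.3482, 0.9374, -0.0012], [0.898, -0.3332, 0.2872], [0.2689, -0.1011, -0.9579]] [-0.674, -0.037, 0.3803]
```

View pics/scene0.png

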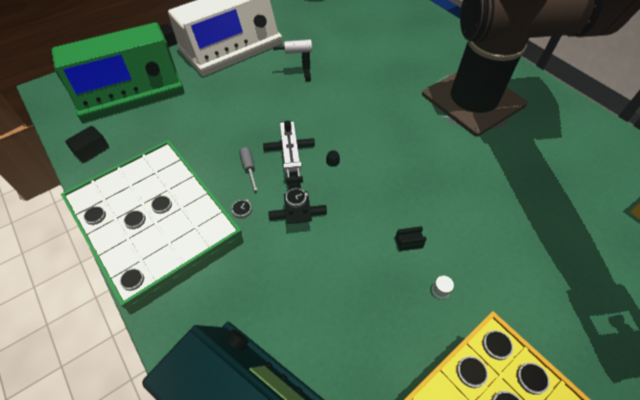

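View pics/side0.png

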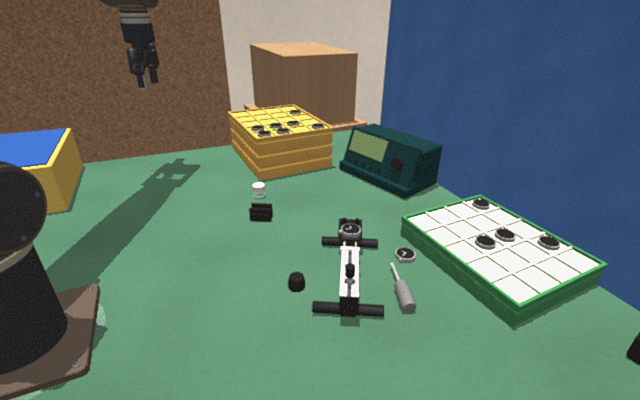

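View pics/wrist0.png

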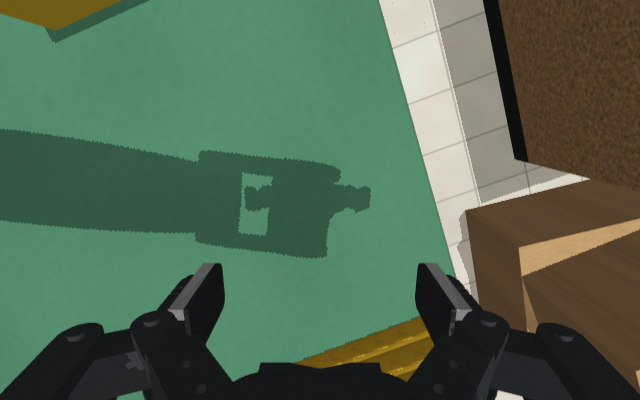

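```bash
python3 - <<'E'
import cv2
a=cv2.imread("pics/scene0.png")[110:240,230:350]; cv2.imwrite("pics/sc_z.png",cv2.resize(a,None,fx=4.6,fy=4.6,interpolation=cv2.INTER_CUBIC))
a=cv2.imread("pics/side0.png")[205:325,290:430]; cv2.imwrite("pics/si_z.png",cv2.resize(a,None,fx=5,fy=5,interpolation=cv2.INTER_CUBIC))
E
```

```text
(no output)
```

View pics/sc_z.png

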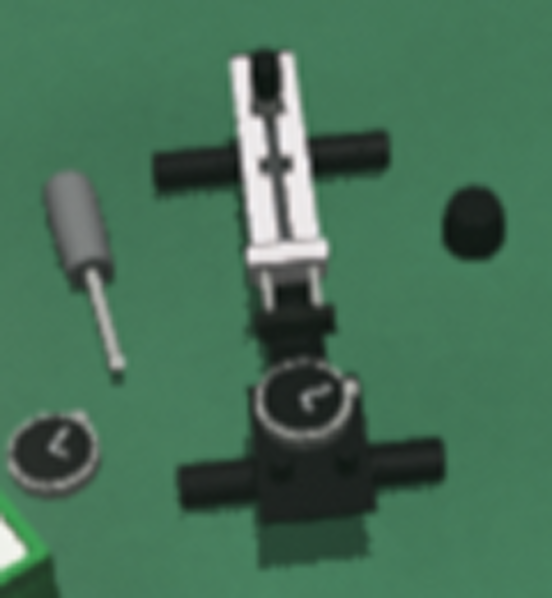

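View pics/si_z.png

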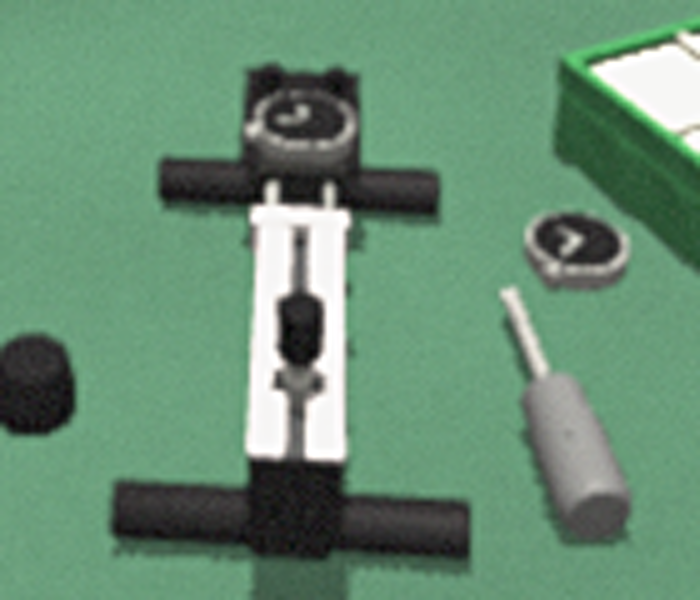

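```bash
cat > h.py <<'E'
import numpy as np, cv2
from plant import get_state, read_camera
def ray(c,u,v,z):
    K,R,t=[np.array(c[k]) for k in("intrinsics","R","t")]
    o=-R.T@t; d=R.T@np.linalg.solve(K,[u,v,1.]); return o+d*(z-o[2])/d[2]
def proj(c,X):
    K,R,t=[np.array(c[k]) for k in("intrinsics","R","t")]
    p=K@(R@np.asarray(X,float)+t); return p[:2]/p[2]
def tri(obs):
    A=[];b=[]
    for c,u,v in obs:
        K,R,t=[np.array(c[k]) for k in("intrinsics","R","t")]
        o=-R.T@t; d=R.T@np.linalg.solve(K,[u,v,1.]); d/=np.linalg.norm(d); P=np.eye(3)-np.outer(d,d); A.append(P);b.append(P@o)
    return np.linalg.lstsq(np.vstack(A),np.hstack(b),rcond=None)[0]
E
python3 - <<'E'
from h import *
S=read_camera("scene");D=read_camera("side")
sc=lambda u,v:(230+(u+.5)/4.6-.5,110+(v+.5)/4.6-.5)
si=lambda u,v:(290+(u+.5)/5-.5,205+(v+.5)/5-.5)
def p(n,c,uv,z): X=ray(c,*uv,z); print(n,X.round(4)); return X
p("sc near-left",S,sc(232,60),.06);p("sc near-right",S,sc(294,55),.06)
p("sc hole2",S,sc(275,163),.06)
p("sc cap",S,sc(265,58),.092)
p("sc watch",S,sc(303,399),.052)
p("sc far-left",S,sc(248,240),.06);p("sc far-right",S,sc(322,238),.06)
p("si hole1",D,si(298,380),.06)
p("si cap",D,si(301,302),.092)
p("si watch",D,si(302,117),.052)
p("si near l",D,si(247,456),.06);p("si near r",D,si(346,456),.06)
print(tri([(S,*sc(265,58)),(D,*si(301,302))]))
print(tri([(S,*sc(303,399)),(D,*si(302,117))]))
E
```

```text
sc near-left [ 0.4817 -0.165   0.06  ]
sc near-right [ 0.4549 -0.1501  0.06  ]
sc hole2 [ 0.5023 -0.0955  0.06  ]
sc cap [ 0.4844 -0.128   0.092 ]
sc watch [0.5653 0.0211 0.052 ]
sc far-left [ 0.5386 -0.063   0.06  ]
sc far-right [ 0.5104 -0.0443  0.06  ]
si hole1 [ 0.4842 -0.1279  0.06  ]
si cap [ 0.484  -0.1272  0.092 ]
si watch [0.5633 0.0218 0.052 ]
si near l [ 0.4536 -0.1527  0.06  ]
si near r [ 0.482  -0.1649  0.06  ]
[ 0.48417971 -0.12764776  0.09220034]
[0.56434836 0.02148222 0.05180449]
```

```bash
cat >> h.py <<'E'
from scipy.spatial.transform import Rotation as Ro
TH=np.radians(61.8); CAP=np.array([.4842,-.1277,.092])
EX=np.array([np.cos(TH),np.sin(TH),0]);EY=np.array([-np.sin(TH),np.cos(TH),0])
def Rd(th=TH): 
    x=np.array([np.cos(th),np.sin(th),0]);z=np.array([0,0,-1.]);return np.c_[x,np.cross(z,x),z]
def go(target,frm=None,R=None,th=TH):
    s=get_state(); p=s["eef_pos"] if frm is None else np.array(frm); R0=Ro.from_quat(s["tcp_rot"]) if R is None else Ro.from_matrix(R)
    d=R0.inv().apply(np.array(target)-p)*1e3; rv=(R0.inv()*Ro.from_matrix(Rd(th))).as_rotvec(degrees=True)
    print("shift",d.round(1),"turn",rv.round(2)); 
def st():
    s=get_state(); p=s["eef_pos"]-CAP; f=s["contact_force"]
    print("t",round(s["time"],2),"stand xyz mm",(np.array([p@EX,p@EY])*1e3).round(2),"z",(s["eef_pos"][2]*1e3).round(2),"F",(f@EX).round(2),(f@EY).round(2),f[2].round(2),"open",round(s["opening"],4))
    return s
E
python3 - <<'E'
from h import *
go([.45,.25,.40]); go([.4842,-.1277,.30],[.45,.25,.40])
E
```

```text
shift [-284.1  335.2    4.3] turn [-0.    0.06  7.87]
shift [-342.2  163.3  100.3] turn [-0.    0.06  7.87]
```

```bash
python3 -m jog '[{"x":-15,"y":18,"grip":0.4},{"x":-24,"y":28},{"x":-24,"y":28},{"x":-24,"y":28},{"x":-24,"y":28},{"x":-24,"y":28},{"x":-24,"y":28},{"x":-24,"y":28}]' 20
python3 -m jog '[{"x":-24,"y":28},{"x":-24,"y":28},{"x":-24,"y":28},{"x":-22,"y":26,"z":4},{"rz":4},{"rz":3.8}]'; python3 - <<'E'
from h import *
st();go([.4842,-.1277,.30])
E
```

```text
t 0.25 stand xyz mm [552.25 579.55] z 404.07 F 0.2 -0.16 0.5 open 1.0012
shift [-626.3  498.5  104.7] turn [-0.    0.06  7.87]$[0]: bad value
$[0]: bad value
```

```bash
python3 -m jog '[{"x":-15,"y":18,"z":0,"rx":0,"ry":0,"rz":0,"grip":0.4}]' 20;  python3 - <<'E'
from h import *
st()
E
```

```text
time: 0.33
eef_pos: [0.2447, 0.6141, 0.4043]
tcp_rot: [0.82, 0.572, -0.0, -0.001]
contact_force: [-0.2, -1.0, -0.4]
opening: 0.88
t 0.33 stand xyz mm [540.55 561.58] z 404.31 F -0.97 -0.35 -0.36 open 0.8799
```

```bash
python3 -m jog '[{"grip":0.4,"x":-24,"y":28},{"grip":0.4,"x":-24,"y":28},{"grip":0.4,"x":-24,"y":28},{"grip":0.4,"x":-24,"y":28},{"grip":0.4,"x":-24,"y":28},{"grip":0.4,"x":-24,"y":28},{"grip":0.4,"x":-24,"y":28},{"grip":0.4,"x":-24,"y":28}]' 20
 python3 - <<'E'
from h import *
st();go([.45,.25,.4])
E
```

```text
t 0.33 stand xyz mm [540.55 561.58] z 404.31 F -0.97 -0.35 -0.36 open 0.8799
shift [-271.   318.2    3.6] turn [-0.08 -0.04  8.03]$[0]: bad value
```

```bash
python3 -m jog '[{"x":-24,"y":28,"z":0,"rx":0,"ry":0,"rz":0,"grip":0.4},{"x":-24,"y":28,"z":0,"rx":0,"ry":0,"rz":0,"grip":0.4},{"x":-24,"y":28,"z":0,"rx":0,"ry":0,"rz":0,"grip":0.4},{"x":-24,"y":28,"z":0,"rx":0,"ry":0,"rz":0,"grip":0.4},{"x":-24,"y":28,"z":0,"rx":0,"ry":0,"rz":0,"grip":0.4},{"x":-24,"y":28,"z":0,"rx":0,"ry":0,"rz":0,"grip":0.4},{"x":-24,"y":28,"z":0,"rx":0,"ry":0,"rz":0,"grip":0.4},{"x":-24,"y":28,"z":0,"rx":0,"ry":0,"rz":0,"grip":0.4}]' 20
python3 -m jog '[{"x":-24,"y":28,"z":0,"rx":0,"ry":0,"rz":0,"grip":0.5},{"x":-24,"y":28,"z":0,"rx":0,"ry":0,"rz":0,"grip":0.5},{"x":-24,"y":28,"z":0,"rx":0,"ry":0,"rz":0,"grip":0.5},{"x":0,"y":0,"z":0,"rx":0,"ry":0,"rz":4,"grip":0.5},{"x":0,"y":0,"z":0,"rx":0,"ry":0,"rz":3.9,"grip":0.5}]' 20
 python3 - <<'E'
from h import *
st();go([.4842,-.1277,.3])
E
```

```text
time: 1.0
eef_pos: [0.3898, 0.3531, 0.4048]
tcp_rot: [0.821, 0.571, 0.0, 0.0]
contact_force: [0.7, 0.7, 0.1]
opening: 0.599
time: 1.42
eef_pos: [0.4443, 0.256, 0.4048]
tcp_rot: [0.86, 0.51, 0.0, 0.0]
contact_force: [-0.7, -0.2, 0.7]
opening: 0.498
t 1.42 stand xyz mm [319.32 216.54] z 404.79 F -0.45 0.5 0.69 open 0.4984
shift [-317.6  219.1  104.8] turn [ 0.01 -0.   -0.46]
```

```bash
python3 -m jog '[{"x":-31,"y":21,"z":8,"rx":0,"ry":0,"rz":-0.45,"grip":0.6},{"x":-31,"y":21,"z":8,"rx":0,"ry":0,"rz":0,"grip":0.6},{"x":-31,"y":21,"z":8,"rx":0,"ry":0,"rz":0,"grip":0.6},{"x":-31,"y":21,"z":8,"rx":0,"ry":0,"rz":0,"grip":0.6},{"x":-31,"y":21,"z":8,"rx":0,"ry":0,"rz":0,"grip":0.6},{"x":-31,"y":21,"z":8,"rx":0,"ry":0,"rz":0,"grip":0.6},{"x":-31,"y":21,"z":8,"rx":0,"ry":0,"rz":0,"grip":0.6},{"x":-31,"y":21,"z":8,"rx":0,"ry":0,"rz":0,"grip":0.6}]' 20
python3 -m jog '[{"x":-31,"y":21,"z":12,"rx":0,"ry":0,"rz":0,"grip":0.6},{"x":-31,"y":21,"z":12,"rx":0,"ry":0,"rz":0,"grip":0.6},{"x":-10,"y":8,"z":12,"rx":0,"ry":0,"rz":0,"grip":0.6},{"x":0,"y":0,"z":0,"rx":0,"ry":0,"rz":0,"grip":0.6}]' 20
 python3 - <<'E'
from h import *
st();go([.4842,-.1277,.28])
c=read_camera("wrist");cv2.imwrite("pics/w1.png",c["frame"][:,:,::-1])
print(proj(c,CAP),proj(c,[*CAP[:2],.06]),proj(c,[*(CAP+EX*.169)[:2],.052]))
E
```

```text
time: 2.08
eef_pos: [0.4757, -0.0414, 0.3406]
tcp_rot: [0.856, 0.517, 0.0, 0.0]
contact_force: [0.6, -0.1, 0.2]
opening: 0.401
time: 2.42
eef_pos: [0.4861, -0.1293, 0.3025]
tcp_rot: [0.857, 0.515, -0.001, -0.001]
contact_force: [-0.5, 0.4, 0.1]
opening: 0.4
t 2.42 stand xyz mm [-0.52 -2.47] z 302.48 F 0.11 0.63 0.07 open 0.4003
shift [ 0.5 -2.4 22.5] turn [-0.21  0.04  0.17]
[320.70358452 234.68626481] [320.5146607  217.69698345] [558.10296633 214.58600572]
```

View pics/w1.png

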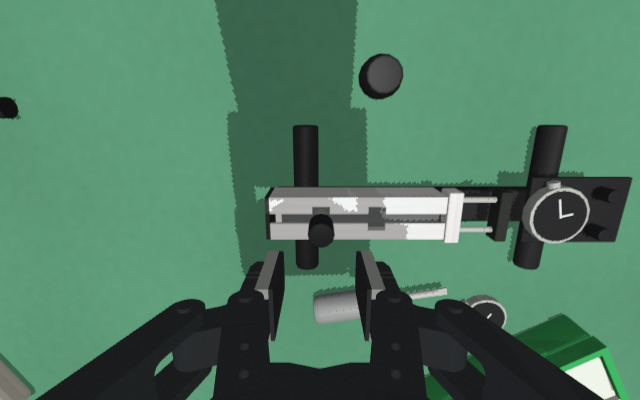

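```bash
python3 - <<'E'
import cv2
a=cv2.imread("pics/w1.png")[180:255,258:398]; cv2.imwrite("pics/w1z.png",cv2.resize(a,None,fx=5.7,fy=5.7,interpolation=cv2.INTER_CUBIC))
E
```

```text
(no output)
```

View pics/w1z.png

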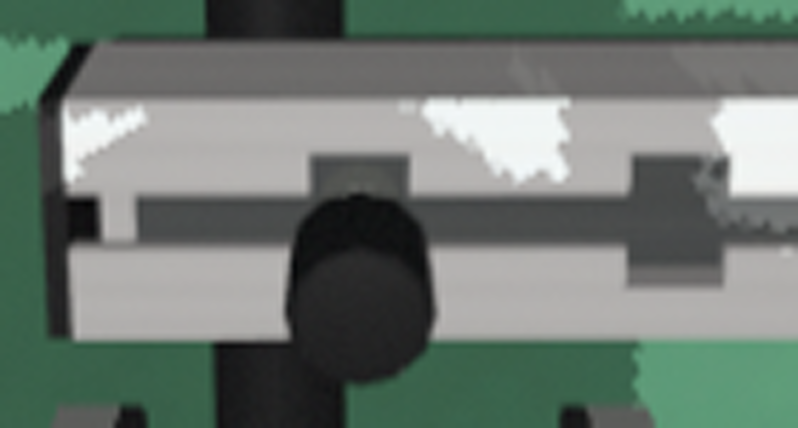

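```bash
python3 - <<'E'
from h import *
c=read_camera("wrist")
f=lambda u,v,z:ray(c,258+(u+.5)/5.7-.5,180+(v+.5)/5.7-.5,z)
for n,u,v,z in [("cap",361,315,.092),("h1a",310,155,.06),("h1b",410,155,.06),("h2a",632,155,.06),("h2b",729,155,.06),("slot L",150,220,.06),("slot R",600,220,.06)]:
    X=f(u,v,z)-CAP; print(n,(X@EX*1e3).round(2),(X@EY*1e3).round(2))
go([.4842,-.1277,.28])
E
```

```text
cap 1.6 0.1
h1a -4.37 8.08
h1b 7.61 8.12
h2a 34.23 8.2
h2b 45.87 8.24
slot L -23.78 -0.18
slot R 30.73 -0.02
shift [-1.8 -1.6 24.2] turn [-0.11 -0.02  0.34]
```

```bash
python3 -m jog '[{"x":0,"y":-2,"z":12,"rx":0,"ry":0,"rz":0,"grip":0.6},{"x":0,"y":0,"z":0,"rx":0,"ry":0,"rz":0,"grip":0.6}]' 20; python3 - <<'E'
from h import *
st();go([.4842,-.1277,.25])
c=read_camera("wrist");st();cv2.imwrite("pics/w2.png",c["frame"][:,:,::-1])
print(proj(c,CAP),proj(c,[*CAP[:2],.06]))
a=c["frame"][200:330,240:400,::-1]; cv2.imwrite("pics/w2z.png",cv2.resize(a,None,fx=4.5,fy=4.5,interpolation=cv2.INTER_CUBIC))
E
```

```text
time: 2.68
eef_pos: [0.4841, -0.1243, 0.2912]
tcp_rot: [0.856, 0.517, -0.001, -0.001]
contact_force: [-0.6, 0.2, -0.1]
opening: 0.4
t 2.68 stand xyz mm [3.  1.7] z 291.16 F -0.13 0.62 -0.14 open 0.4002
shift [-3.   1.8 41.2] turn [-0.15 -0.    0.51]
t 2.73 stand xyz mm [3.08 1.54] z 291.68 F 0.61 -0.13 0.85 open 0.3974
[314.24545202 248.53297176] [314.93451303 228.75784819]
```

View pics/w2z.png

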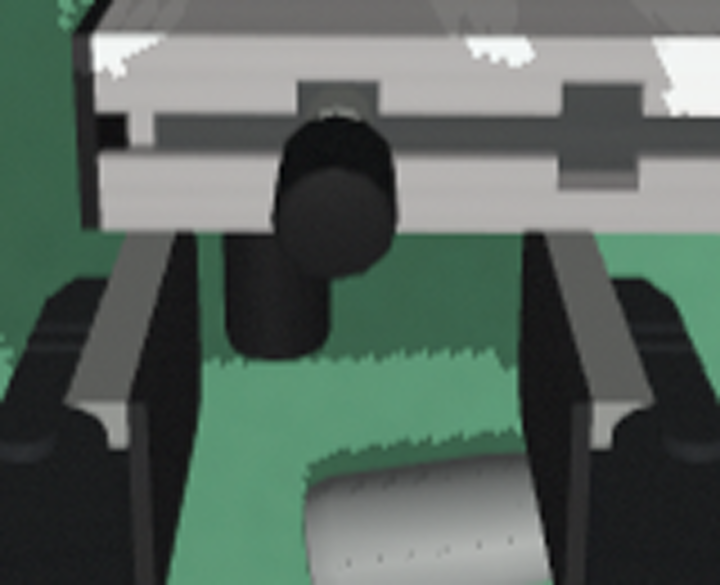

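```bash
python3 -m jog '[{"x":-3,"y":1.7,"z":8,"rx":-0.1,"ry":0,"rz":0.5,"grip":0.6},{"x":0,"y":0,"z":18,"rx":0,"ry":0,"rz":0,"grip":0.6},{"x":0,"y":0,"z":14,"rx":0,"ry":0,"rz":0,"grip":0.65},{"x":0,"y":0,"z":0,"rx":0,"ry":0,"rz":0,"grip":0.68},{"x":0,"y":0,"z":0,"rx":0,"ry":0,"rz":0,"grip":0.68}]' 20; python3 - <<'E'
from h import *
st();go([.4842,-.1277,.246])
c=read_camera("wrist");st();
print(proj(c,CAP),proj(c,[*CAP[:2],.06]))
a=c["frame"][200:330,240:400,::-1]; cv2.imwrite("pics/w3z.png",cv2.resize(a,None,fx=4.5,fy=4.5,interpolation=cv2.INTER_CUBIC))
E
```

```text
time: 3.15
eef_pos: [0.4848, -0.1287, 0.252]
tcp_rot: [0.858, 0.513, -0.0, -0.0]
contact_force: [-0.0, 0.6, 0.5]
opening: 0.323
t 3.15 stand xyz mm [-0.61 -1.05] z 252.02 F 0.54 0.3 0.49 open 0.3226
shift [ 0.6 -1.   6. ] turn [-0.    0.   -0.05]
t 3.2 stand xyz mm [-0.64 -1.55] z 253.01 F -0.02 -0.61 -0.47 open 0.319
[321.17178802 277.70212215] [320.81758796 248.41287536]
```

View pics/w3z.png

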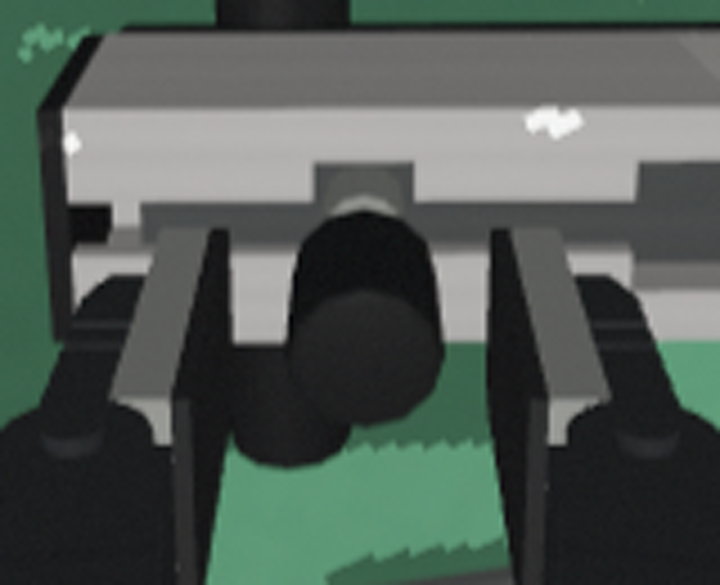

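```bash
python3 -m jog '[{"x":0.6,"y":-1.2,"z":6,"rx":0,"ry":0,"rz":0,"grip":0.76},{"x":0,"y":0,"z":0,"rx":0,"ry":0,"rz":0,"grip":0.76},{"x":0,"y":0,"z":0,"rx":0,"ry":0,"rz":0,"grip":0.76},{"x":0,"y":0,"z":0,"rx":0,"ry":0,"rz":0,"grip":0.76}]' 20; python3 - <<'E'
from h import *
st();go([.4842,-.1277,.246])
c=read_camera("wrist");st();
print(proj(c,CAP),proj(c,[*CAP[:2],.06]))
a=c["frame"][200:330,240:400,::-1]; cv2.imwrite("pics/w4z.png",cv2.resize(a,None,fx=4.5,fy=4.5,interpolation=cv2.INTER_CUBIC))
a=read_camera("side")["frame"][200:320,270:430,::-1]; cv2.imwrite("pics/s4z.png",cv2.resize(a,None,fx=4.5,fy=4.5,interpolation=cv2.INTER_CUBIC))
E
```

```text
time: 3.53
eef_pos: [0.4844, -0.1282, 0.2471]
tcp_rot: [0.858, 0.513, 0.001, 0.001]
contact_force: [-0.1, 0.1, -0.3]
opening: 0.236
t 3.53 stand xyz mm [-0.3  -0.43] z 247.14 F 0.06 0.1 -0.28 open 0.2361
shift [ 0.3 -0.4  1.1] turn [ 0.15  0.   -0.08]
t 3.58 stand xyz mm [-0.31 -0.44] z 247.15 F 0.06 -0.08 0.32 open 0.2398
[320.45155235 283.76400875] [320.21060813 252.46104241]
```

View pics/w4z.png

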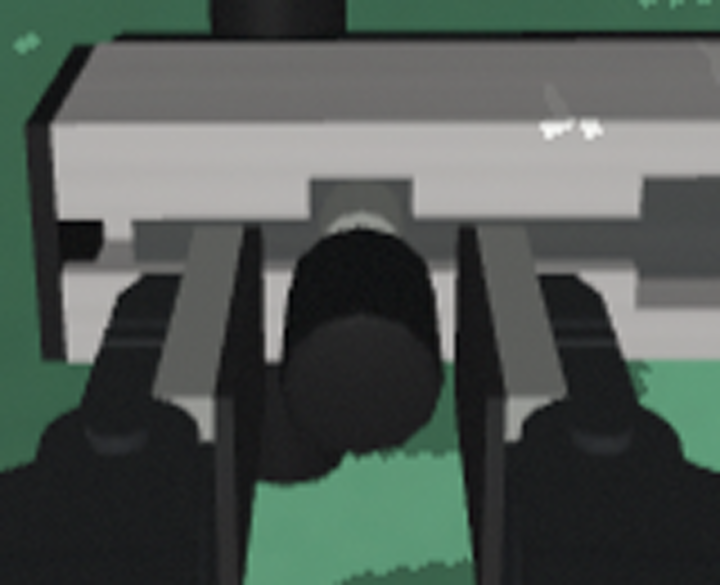

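View pics/s4z.png

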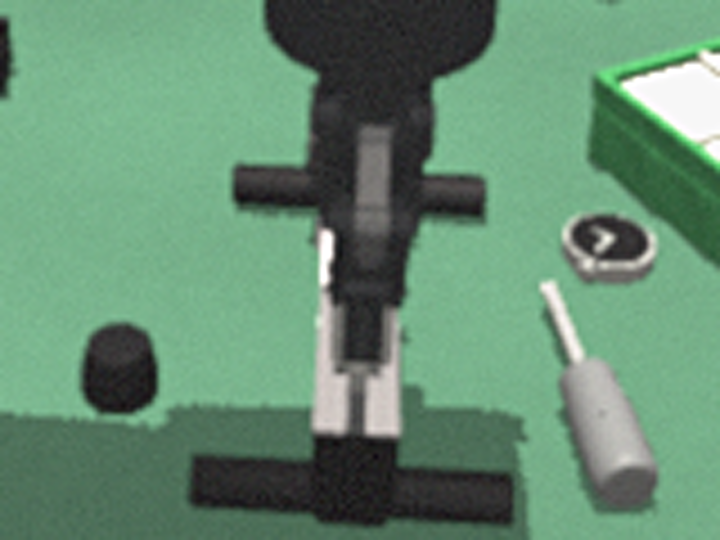

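```bash
python3 -m jog '[{"x":0.2,"y":0,"z":0,"rx":0,"ry":0,"rz":0,"grip":0.79},{"x":0,"y":0,"z":0,"rx":0,"ry":0,"rz":0,"grip":0.8},{"x":0,"y":0,"z":0,"rx":0,"ry":0,"rz":0,"grip":0.81},{"x":0,"y":0,"z":0,"rx":0,"ry":0,"rz":0,"grip":0.82}]' 20; python3 -c "
from h import *
st()"; python3 -m jog '[{"x":0,"y":0,"z":0,"rx":0,"ry":0,"rz":0,"grip":0.83},{"x":0,"y":0,"z":0,"rx":0,"ry":0,"rz":0,"grip":0.85},{"x":0,"y":0,"z":0,"rx":0,"ry":0,"rz":0,"grip":0.9},{"x":0,"y":0,"z":0,"rx":0,"ry":0,"rz":0,"grip":0.9}]' 20;python3 -c "
from h import *
st()"
```

```text
time: 3.97
eef_pos: [0.4844, -0.128, 0.2469]
tcp_rot: [0.858, 0.513, 0.0, 0.001]
contact_force: [0.1, 0.4, 0.8]
opening: 0.184
t 3.97 stand xyz mm [-0.13 -0.35] z 246.86 F 0.43 0.14 0.8 open 0.1839
time: 4.3
eef_pos: [0.4845, -0.128, 0.2469]
tcp_rot: [0.858, 0.513, 0.001, 0.001]
contact_force: [-0.6, -0.1, 1.0]
opening: 0.176
t 4.3 stand xyz mm [-0.11 -0.36] z 246.89 F -0.39 0.42 1.02 open 0.1758
```

```bash
python3 -m jog '[{"x":0,"y":0,"z":2,"rx":0,"ry":0,"rz":0,"grip":0.9},{"x":0,"y":0,"z":2,"rx":0,"ry":0,"rz":0,"grip":0.9},{"x":0,"y":0,"z":2,"rx":0,"ry":0,"rz":0,"grip":0.9},{"x":0,"y":0,"z":1.5,"rx":0,"ry":0,"rz":0,"grip":0.9},{"x":0,"y":0,"z":0,"rx":0,"ry":0,"rz":0,"grip":0.9},{"x":0,"y":0,"z":0,"rx":0,"ry":0,"rz":0,"grip":0.9}]' 30; python3 -c "
from h import *
st()
c=read_camera('wrist');
a=c['frame'][200:330,240:400,::-1]; cv2.imwrite('pics/w5z.png',cv2.resize(a,None,fx=4.5,fy=4.5,interpolation=cv2.INTER_CUBIC))
"
```

```text
time: 4.8
eef_pos: [0.4847, -0.128, 0.2402]
tcp_rot: [0.858, 0.513, 0.0, 0.001]
contact_force: [-3.0, 1.7, 8.4]
opening: 0.173
t 4.8 stand xyz mm [-0.05 -0.58] z 240.16 F 0.05 3.47 8.43 open 0.1729
```

View pics/w5z.png

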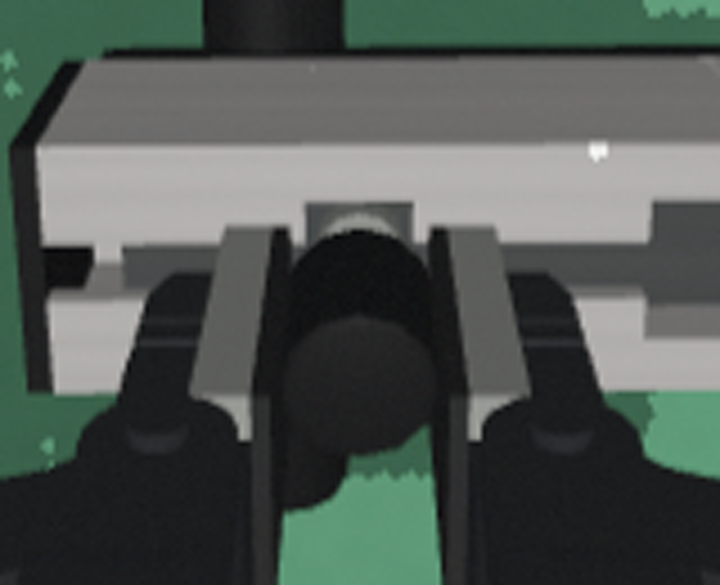

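```bash
python3 -m jog '[{"x":0.5,"y":-0.5,"z":0.3,"rx":0,"ry":0,"rz":0,"grip":0.9},{"x":1,"y":0,"z":0,"rx":0,"ry":0,"rz":0,"grip":0.9},{"x":1.5,"y":0,"z":0,"rx":0,"ry":0,"rz":0,"grip":0.9}]' 30; python3 -c "
from h import *
st()"
python3 -m jog '[{"x":1.5,"y":0,"z":0,"rx":0,"ry":0,"rz":0,"grip":0.9},{"x":1.5,"y":0,"z":0,"rx":0,"ry":0,"rz":0,"grip":0.9},{"x":0,"y":0,"z":0,"rx":0,"ry":0,"rz":0,"grip":0.9}]' 30; python3 -c "
from h import *
st()"
```

```text
time: 5.1
eef_pos: [0.4858, -0.1255, 0.2402]
tcp_rot: [0.858, 0.513, 0.0, 0.001]
contact_force: [-4.1, -0.3, 8.5]
opening: 0.168
t 5.1 stand xyz mm [ 2.73 -0.36] z 240.18 F -2.18 3.51 8.52 open 0.1677
time: 5.35
eef_pos: [0.4873, -0.1226, 0.2402]
tcp_rot: [0.858, 0.513, 0.001, 0.001]
contact_force: [-2.0, 1.8, 7.8]
opening: 0.169
t 5.35 stand xyz mm [ 5.96 -0.35] z 240.19 F 0.65 2.61 7.83 open 0.1688
```

```bash
python3 -m jog '[{"x":2,"y":-0.3,"z":0,"rx":0,"ry":0,"rz":0,"grip":0.9},{"x":2,"y":0,"z":0,"rx":0,"ry":0,"rz":0,"grip":0.9},{"x":2,"y":0,"z":0,"rx":0,"ry":0,"rz":0,"grip":0.9},{"x":0,"y":0,"z":-1.5,"rx":0,"ry":0,"rz":0,"grip":0.9},{"x":0,"y":0,"z":0,"rx":0,"ry":0,"rz":0,"grip":0.9}]' 30; python3 -c "
from h import *
st()
c=read_camera('wrist');
a=c['frame'][200:330,240:400,::-1]; cv2.imwrite('pics/w6z.png',cv2.resize(a,None,fx=4.5,fy=4.5,interpolation=cv2.INTER_CUBIC))
"
```

```text
time: 5.77
eef_pos: [0.49, -0.1172, 0.2418]
tcp_rot: [0.858, 0.513, 0.001, 0.001]
contact_force: [-1.0, -0.1, 7.2]
opening: 0.169
t 5.77 stand xyz mm [11.96 -0.17] z 241.84 F -0.58 0.85 7.24 open 0.1692
```

View pics/w6z.png

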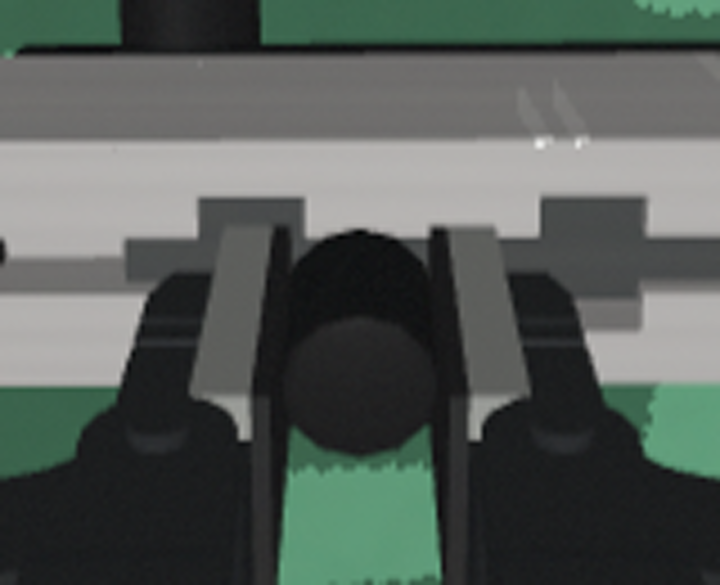

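```bash
python3 -m jog '[{"x":0,"y":0,"z":0,"rx":0,"ry":0,"rz":0,"grip":0.76},{"x":0,"y":0,"z":0,"rx":0,"ry":0,"rz":0,"grip":0.76},{"x":0,"y":0,"z":0,"rx":0,"ry":0,"rz":0,"grip":0.76}]' 20; python3 -c "
from h import *
st()
c=read_camera('wrist');
a=c['frame'][200:330,240:400,::-1]; cv2.imwrite('pics/w7z.png',cv2.resize(a,None,fx=4.5,fy=4.5,interpolation=cv2.INTER_CUBIC))
"
```

```text
time: 6.07
eef_pos: [0.4891, -0.1169, 0.2398]
tcp_rot: [0.858, 0.513, 0.0, 0.0]
contact_force: [0.3, 0.5, -0.2]
opening: 0.238
t 6.07 stand xyz mm [11.84  0.76] z 239.84 F 0.59 0.0 -0.22 open 0.2376
```

View pics/w7z.png

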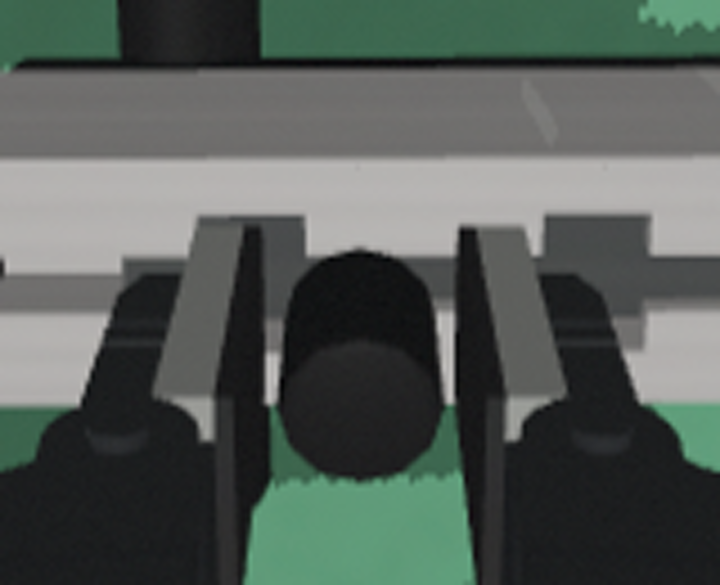

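```bash
python3 -m jog '[{"x":1,"y":0.7,"z":-2,"rx":0,"ry":0,"rz":0,"grip":0.76},{"x":1,"y":0,"z":0,"rx":0,"ry":0,"rz":0,"grip":0.76},{"x":2,"y":0,"z":0,"rx":0,"ry":0,"rz":0,"grip":0.76},{"x":2,"y":0,"z":0,"rx":0,"ry":0,"rz":0,"grip":0.76}]' 20; python3 -c "
from h import *
st()"
python3 -m jog '[{"x":2,"y":0,"z":0,"rx":0,"ry":0,"rz":0,"grip":0.76},{"x":2,"y":0,"z":0,"rx":0,"ry":0,"rz":0,"grip":0.76},{"x":2,"y":0,"z":0,"rx":0,"ry":0,"rz":0,"grip":0.76},{"x":2,"y":0,"z":0,"rx":0,"ry":0,"rz":0,"grip":0.76},{"x":2,"y":0,"z":0,"rx":0,"ry":0,"rz":0,"grip":0.76}]' 20; python3 -c "
from h import *
st()
c=read_camera('wrist');
a=c['frame'][200:330,240:400,::-1]; cv2.imwrite('pics/w8z.png',cv2.resize(a,None,fx=4.5,fy=4.5,interpolation=cv2.INTER_CUBIC))
"
```

```text
time: 6.45
eef_pos: [0.4927, -0.1125, 0.2424]
tcp_rot: [0.858, 0.513, -0.001, 0.001]
contact_force: [-1.7, -4.8, 1.1]
opening: 0.244
t 6.45 stand xyz mm [17.44 -0.32] z 242.39 F -5.05 -0.76 1.14 open 0.2438
time: 6.87
eef_pos: [0.4974, -0.1037, 0.2424]
tcp_rot: [0.858, 0.513, -0.001, 0.001]
contact_force: [-2.9, -5.4, 1.4]
opening: 0.241
t 6.87 stand xyz mm [27.45 -0.31] z 242.4 F -6.15 -0.02 1.43 open 0.2406
```

View pics/w8z.png

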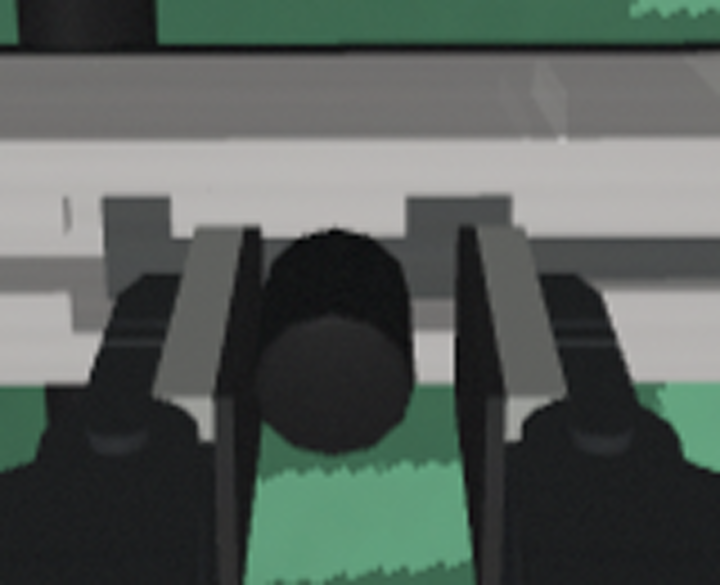

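```bash
python3 -m jog '[{"x":1.5,"y":0,"z":0,"rx":0,"ry":0,"rz":0,"grip":0.76},{"x":1.5,"y":0,"z":0,"rx":0,"ry":0,"rz":0,"grip":0.76},{"x":1.5,"y":0,"z":0,"rx":0,"ry":0,"rz":0,"grip":0.76},{"x":1.5,"y":0,"z":0,"rx":0,"ry":0,"rz":0,"grip":0.76},{"x":1.5,"y":0,"z":0,"rx":0,"ry":0,"rz":0,"grip":0.76},{"x":1.5,"y":0,"z":0,"rx":0,"ry":0,"rz":0,"grip":0.76}]' 20; python3 -c "
from h import *
st()"
python3 -m jog '[{"x":0.7,"y":0,"z":0,"rx":0,"ry":0,"rz":0,"grip":0.76},{"x":0.7,"y":0,"z":0,"rx":0,"ry":0,"rz":0,"grip":0.76},{"x":0.7,"y":0,"z":0,"rx":0,"ry":0,"rz":0,"grip":0.76}]' 20; python3 -c "
from h import *
st()
c=read_camera('wrist');
a=c['frame'][200:330,240:400,::-1]; cv2.imwrite('pics/w9z.png',cv2.resize(a,None,fx=4.5,fy=4.5,interpolation=cv2.INTER_CUBIC))
"
```

```text
time: 7.42
eef_pos: [0.5017, -0.0957, 0.2425]
tcp_rot: [0.858, 0.513, -0.0, 0.001]
contact_force: [-3.3, -4.4, 1.9]
opening: 0.238
t 7.42 stand xyz mm [36.47 -0.33] z 242.54 F -5.47 0.8 1.87 open 0.2376
time: 7.67
eef_pos: [0.5028, -0.0938, 0.2428]
tcp_rot: [0.858, 0.513, -0.0, 0.001]
contact_force: [-3.1, -4.2, 3.0]
opening: 0.243
t 7.67 stand xyz mm [38.69 -0.37] z 242.77 F -5.17 0.78 2.97 open 0.2428
```

View pics/w9z.png

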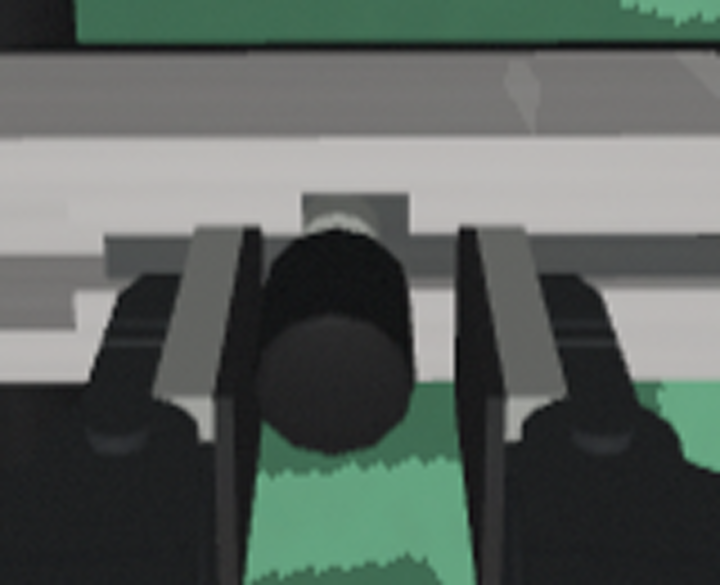

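```bash
python3 -m jog '[{"x":0.5,"y":0,"z":0,"rx":0,"ry":0,"rz":0,"grip":0.76},{"x":0.5,"y":0,"z":0,"rx":0,"ry":0,"rz":0,"grip":0.76}]' 20; python3 -c "
from h import *
st()
c=read_camera('wrist');
a=c['frame'][200:330,240:400,::-1]; cv2.imwrite('pics/w10z.png',cv2.resize(a,None,fx=4.5,fy=4.5,interpolation=cv2.INTER_CUBIC))
"
```

```text
time: 7.88
eef_pos: [0.5035, -0.0926, 0.2426]
tcp_rot: [0.858, 0.513, 0.001, 0.001]
contact_force: [-1.9, -1.9, 1.4]
opening: 0.241
t 7.88 stand xyz mm [40.07 -0.38] z 242.57 F -2.6 0.79 1.37 open 0.2406
```

View pics/w10z.png

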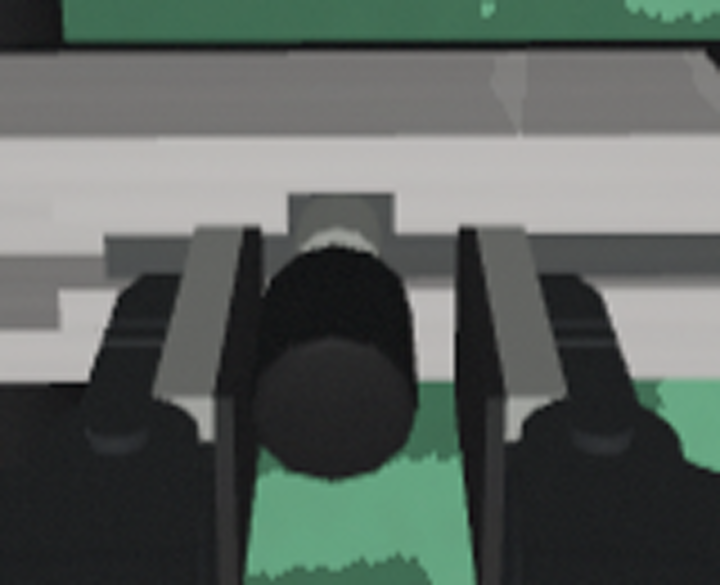

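```bash
python3 -m jog '[{"x":-1,"y":0,"z":0,"rx":0,"ry":0,"rz":0,"grip":0.72},{"x":-0.8,"y":0,"z":0,"rx":0,"ry":0,"rz":0,"grip":0.68},{"x":0,"y":0,"z":0,"rx":0,"ry":0,"rz":0,"grip":0.65},{"x":0,"y":0,"z":0,"rx":0,"ry":0,"rz":0,"grip":0.6},{"x":0,"y":0,"z":0,"rx":0,"ry":0,"rz":0,"grip":0.6}]' 20; python3 -c "
from h import *
st()
c=read_camera('wrist');
a=c['frame'][200:330,240:400,::-1]; cv2.imwrite('pics/w11z.png',cv2.resize(a,None,fx=4.5,fy=4.5,interpolation=cv2.INTER_CUBIC))
"
```

```text
time: 8.35
eef_pos: [0.5024, -0.094, 0.2423]
tcp_rot: [0.858, 0.513, 0.001, 0.001]
contact_force: [-0.1, 0.6, 1.2]
opening: 0.401
t 8.35 stand xyz mm [38.29 -0.14] z 242.28 F 0.49 0.36 1.19 open 0.4007
```

View pics/w11z.png

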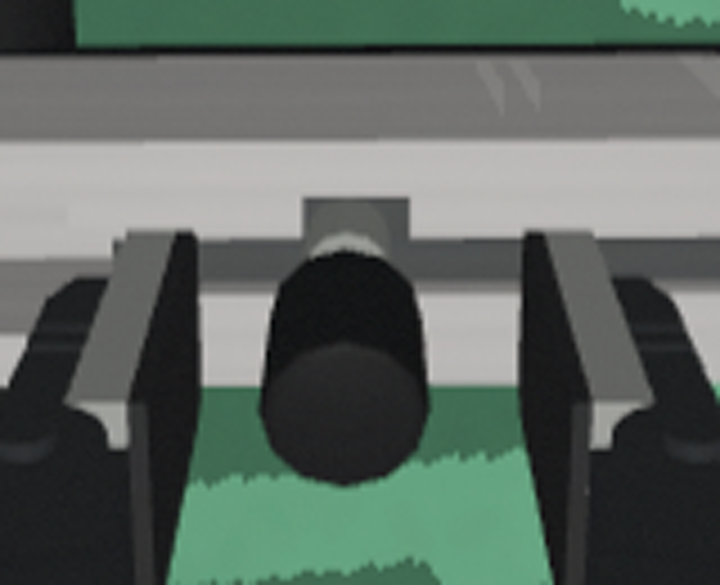

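Free of the cap, and the button is up in the second hole. Raise and inspect.

```bash
python3 -m jog '[{"x":0,"y":0,"z":-8,"rx":0,"ry":0,"rz":0,"grip":0.55},{"x":0,"y":0,"z":-20,"rx":0,"ry":0,"rz":0,"grip":0.55},{"x":0,"y":0,"z":-25,"rx":0,"ry":0,"rz":0,"grip":0.55},{"x":0,"y":0,"z":-25,"rx":0,"ry":0,"rz":0,"grip":0.55},{"x":0,"y":0,"z":0,"rx":0,"ry":0,"rz":0,"grip":0.55},{"x":0,"y":0,"z":0,"rx":0,"ry":0,"rz":0,"grip":0.55}]' 20; python3 -c "
from h import *
st()
c=read_camera('wrist');
X=CAP+EX*.0384;print(proj(c,X),proj(c,X-[0,0,.005]),proj(c,X+EX*.002))
cv2.imwrite('pics/w12.png',c['frame'][:,:,::-1])
a=c['frame'][170:280,260:460,::-1]; cv2.imwrite('pics/w12z.png',cv2.resize(a,None,fx=4,fy=4,interpolation=cv2.INTER_CUBIC))
a=read_camera('side')['frame'][190:320,280:430,::-1]; cv2.imwrite('pics/s12z.png',cv2.resize(a,None,fx=4.5,fy=4.5,interpolation=cv2.INTER_CUBIC))
"
```

```text
time: 8.9
eef_pos: [0.5029, -0.0943, 0.3228]
tcp_rot: [0.858, 0.513, 0.002, 0.003]
contact_force: [-0.9, 0.1, -0.5]
opening: 0.45
t 8.9 stand xyz mm [38.28 -0.66] z 322.84 F -0.36 0.86 -0.48 open 0.4504
[319.49783066 222.46654462] [319.48445856 219.92921252] [322.56216329 222.45847171]
```

View pics/w12.png

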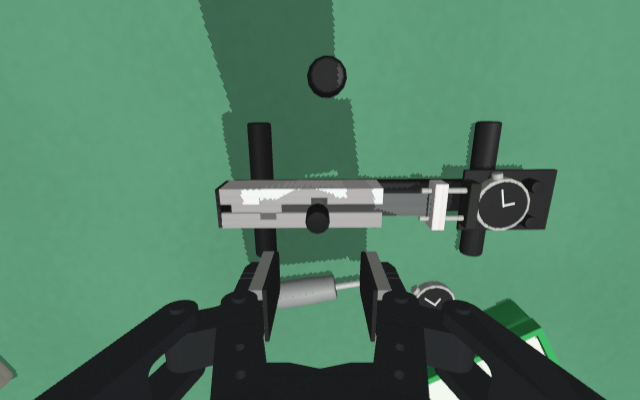

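View pics/w12z.png

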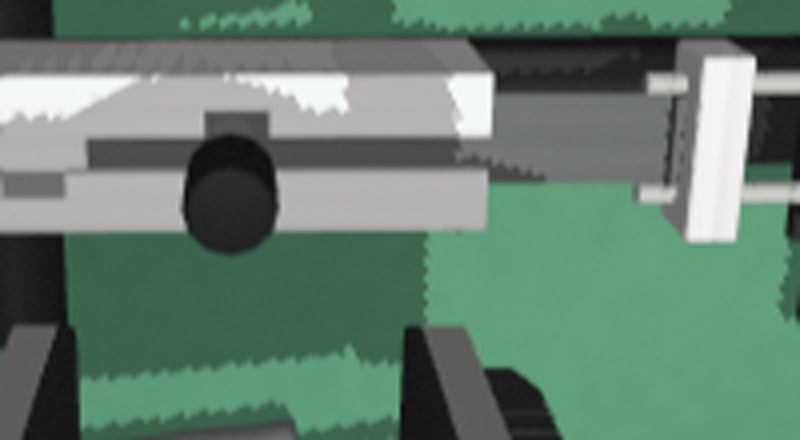

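View pics/s12z.png

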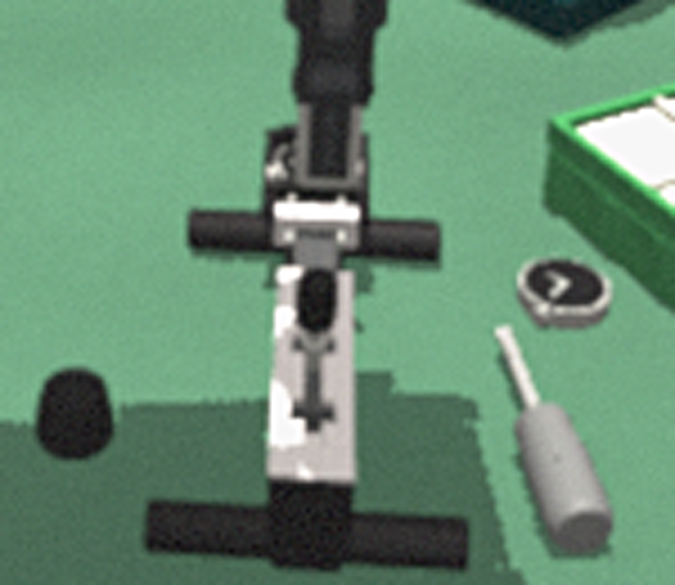

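```bash
python3 -c "
from h import *
c=read_camera('wrist');s=read_camera('scene')
cv2.imwrite('pics/w13z.png',cv2.resize(c['frame'][155:250,430:570,::-1],None,fx=5.5,fy=5.5,interpolation=cv2.INTER_CUBIC))
cv2.imwrite('pics/sc13z.png',cv2.resize(s['frame'][110:240,230:350,::-1],None,fx=4.6,fy=4.6,interpolation=cv2.INTER_CUBIC))
X=CAP*[1,1,0]+EX*.1791+[0,0,.052];print((proj(c,X)-[430,155])*5.5,(proj(c,X+EX*.003)-[430,155])*5.5,(proj(s,X)-[230,110])*4.6);st()
"
```

```text
[408.06335088 295.87902838] [429.67797396 295.82641743] [306.20781556 414.79739462]
t 9.1 stand xyz mm [38.11  0.48] z 318.9 F -0.82 0.83 0.06 open 0.4483
```

View pics/w13z.png

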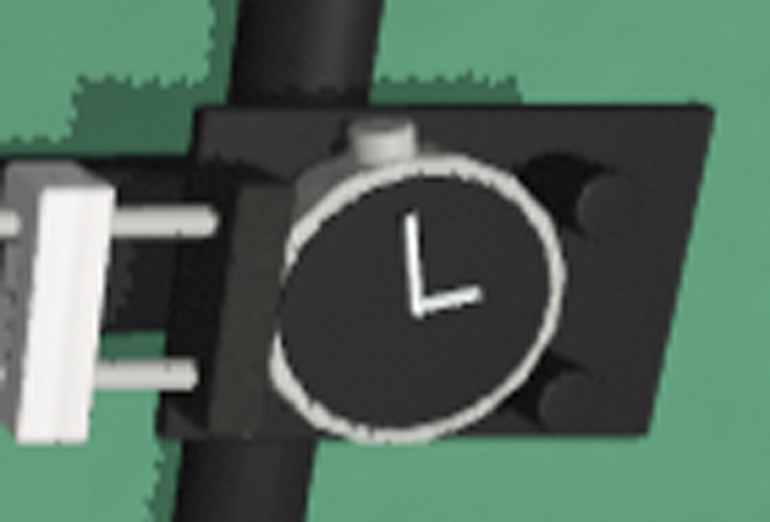

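View pics/sc13z.png

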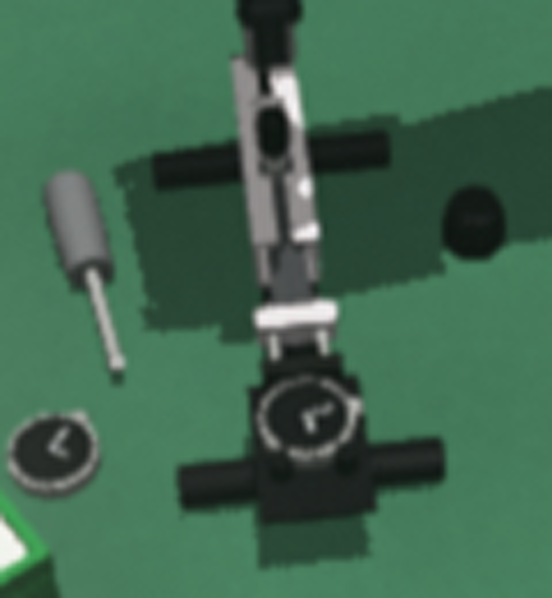

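```bash
python3 -c "
from plant import *
print(sign_off())"
```

```text
the job is handed in; nothing more can be done
None
```

The watch is clamped, and I handed the job in at about 9 s of the 30 s allowed.

- **Press:** I gripped the cap and pressed the button in about 6.7 mm. I slid it 12 mm under the tube wall, then let go so that the button could rise by itself.
- **Slide:** I pushed the cap along with one open finger, with about 5–6 N of resistance. I slowed down near the second hole, and the button popped up there, about 38 mm from the first hole. I then opened the fingers and lifted clear.

**Last checks:**
- The pictures show the cap up and the steel collar in the second hole.
- The pad is against the watch. The watch lies flat against both posts, within about 1 mm of its expected place in the scene camera. The wrist camera put it about 1.5 mm further along, which I put down to the arm not having settled: its height readings differed by 4 mm between those pictures.
- The screwdriver, loupe and spare watch are where they were. I did not look at the jar and case holder again, but the arm did not go near them near bench level.
- The gripper was clear, with the measured force at about 1 N, the sensor's noise level.

One thing that went wrong: my first few move commands were refused because the rows left out some values. Nothing moved as a result.

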